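# Make up a pull-test kit and a repair kit on the electronics bench

### The arm

A 7-joint arm with a two-finger parallel gripper is mounted at the origin on the work surface. World frame = base frame: x ahead of the robot, y to its left, z up, the work surface at z = 0. Lengths are in m, angles in rad, forces in N, time in s.
With the tool pointing down it reaches from about 0.425 to 0.925 m from the base axis. Payload 6.8 kg.
Tool frame: the origin (TCP) lies at the very end of the fingers, on their centre line; the grasp point (between the pads) lies 19 mm behind it; z points along the fingers, y is the line along which they close (so a half turn about z gives the same grasp; the last joint's range is limited). The gripper opens to 85 mm and grips with 20 to 120 N. Pads are 22 mm wide; open, the fingers measure 114 mm over their backs; the gripper's body (76 mm by 85 mm) begins 54 mm behind the grasp point. The pads swing forward as they close: fully open they stand 13 mm farther back than shut.
Start: joints at [-1.42, 0.477, 0.022, 1.555, -0.011, 1.109, -0.083], TCP at [0.173, 0.653, 0.231] pointing down, gripper open.
Joint ranges: [-2.96, 2.96], [-0.34, 2.1], [-1.41, 1.46], [0.24, 2.44], [-1.37, 4.51], [0.17, 1.92], [-2.96, 2.96]. Speed limits (rad/s): [2.39, 2.39, 3.14, 3.14, 3.14, 3.14, 3.14].

### API

Orientations are given as a rotation vector (axis times angle).
In Python, from bench import monitor, optics, r gives the robot as it stands.
- The arm moves only by the shell command python3 -m crank 'ROWS' [OPENING] [FORCE]. ROWS is JSON, a list of rows, each a list of 2 entries, a list of its own where there are three numbers: the shift along the tool's x, y, z in cm, then the turn, a rotation vector about the tool's x, y, z in rad. A call has 1 to 5 rows; each row shifts and turns the commanded pose from where the row before left it, along the tool's axes as they then stand; what a row does not reach is not made up. A row lasts 1/10 s, in which the tool goes at most 50 mm and 8.59 degrees, less where a joint would pass 70% of its speed; a pose out of reach is approached as far as the arm can. A call is refused whole if a number of a shift passes 5 or a number of a turn 0.15, either way. A call with a gripper value outside its range is refused whole. OPENING is the finger opening in cm, from 0 to 8.54, set as the call begins (- or left out, the last holds). The fingers move at their own pace and stop on an object; FORCE is the grip in N (left out, the last holds). Time passes only in rows, so rows that do not move let the fingers close. It gives the time, the measured TCP pose, the force, the opening and the grip force at its end, in the units of the state.
- monitor.get_obs(): the state, without advancing time (a new reading comes with each control period).
- optics.grab_frame(name): name is "scene" or "top" or "wrist"; returns (picture, depth): 480x640x3 uint8, red, green, blue; 480x640 float32, m along the optical axis (not along the pixel's ray), 0 where there is no reading.
- optics.camera_model(name): a dict with "vertical_fov" (degrees; the focal length in pixels is half the picture's height over the tangent of half this angle, whatever the lens; pixels are square), "cx", "cy" (the principal point, pixels), "R" (3x3) and "t" (3): a world point X has camera coordinates R X + t; the wrist camera has in their place "hand_eye" (4x4, takes a point from camera to tool coordinates, whose origin is the TCP and whose axes are the flange's). Camera axes: x right, y down, z forward; pixel columns grow to the right and rows downward; lengths in m; the calibration is good to about 2 mm. A picture is of the moment at which its call begins: read the wrist's pose just before it. camera_model takes no time and is no camera call.
- r.hand_in(): hands the job in; it is judged then, once.
The state is a dict: "clock": time; "joints": joint angles; "qvel": joint speeds; "tau": joint torques, N m; "tcp_pos": TCP position; "orientation": TCP orientation; "contact_force": force on the tool from outside, world axes, zero at the start; "moment": the same for the moment, N m; "grip_width": finger opening in m; "gripper_force": force on a finger pad.
Only numpy, scipy, OpenCV 4.12 (cv2) and the standard library are available. Lean on these libraries where they do the work, as an engineer would, in place of code of your own. Each camera call takes 0.05 s, during which the arm holds its last target. There are 200 camera calls.

### The job

Make up two kits from the stock on the blue mat. Test kit: hang the large slotted disc fully home on the weight hanger, then the small slotted disc flat on top of it with its slot about a quarter turn from the large one's, so neither can slide off. Repair kit: stand the finned heatsink, fins up, in the wide bay of the grey tray and the large capacitor upright in its narrow bay; leave the toroidal coil and the small capacitor where they are, and let go of everything.

Things in the scene. Friction and masses are not known exactly. Their poses are not given: they have to be found in the camera images.
- hanger: Weight hanger, fixed upright. Black foot 80 mm across, 10 high; brass seat plate 40 across, its top 16 mm above the bench; vertical stem 6 mm thick up to z = 52 mm; eye on top 16 mm wide, its top at 68. The eye is wider than the discs' slots: discs enter level from the side below it, stem running along the slot. Origin: on the stem's axis at the foot's underside, z up; yaw is meaningless.
- tray: Grey tray, fixed: 160 (x) by 110 (y) by 22 mm high, walls 4 mm, floor top 4 mm above the bench. A 4 mm divider centred at x = +14 mm, as high as the walls, makes a wide bay (x -76 to +12, centre -32) and a narrow bay (x +16 to +76, centre +46); both span y -51 to +51 mm. Origin: centre of the underside.
- disc_large: Large slotted steel disc lying flat, 56 mm across, 14 mm thick, about 0.22 kg. A slot 12 mm wide runs from 6 mm beyond the centre (x = -6 mm) out through the rim in the disc's +x direction, so the stem can slide in to the centre. Origin: centre of the underside; z up.
- disc_small: Small slotted steel disc lying flat, 40 mm across, 14 mm thick, about 0.11 kg. A slot 12 mm wide runs from x = -6 mm out through the rim in the disc's +x direction. Origin: centre of the underside; z up.
- heatsink: Aluminium finned heatsink, 44 mm (x) by 36 mm (y), 32 mm high, flat base down and fins up; the fins run along x, so the outer fins are flat faces 36 mm apart across y. 0.07 kg. Origin: centre of the underside.
- cap_large: Large electrolytic capacitor: black can with aluminium top standing upright, 30 mm across, 50 mm high, 0.05 kg. Origin: centre of the underside.
- cap_small: Small electrolytic capacitor, same look, 20 mm across, 26 mm high. Not wanted: stays where it is. Origin: centre of the underside.
- toroid: Toroidal coil, a copper-wound ring lying flat, 47 mm across, 18 mm high. Not wanted: stays where it is. Origin: centre of the underside.
Not all that is in view belongs to the job. Several things look just like the tray: the one meant starts nearest to the robot's base.

How it is judged:
On the way, in this order (a step that is already met when the one before it is completed fails the run):
1. the large disc is seated on the hanger and released (horizontal distance between disc_large and hanger below 0.01 m and z of disc_large in the frame of hanger between 0.013 and 0.019 m and angle between disc_large's own z axis and vertical below 0.1 rad and linear speed of disc_large below 0.02 m/s and contact force between disc_large and the fingers below 0.1 N), for 0.2 s.
2. the small disc lies on it, slot crosswise, released (horizontal distance between each of disc_large, disc_small and hanger below 0.01 m and z of disc_large in the frame of hanger between 0.013 and 0.019 m and angle between each of disc_large, disc_small's own z axis and vertical below 0.1 rad and z of disc_small in the frame of hanger between 0.027 and 0.033 m and angle between the x axis of disc_small and the x axis of disc_large, either way round above 0.75 rad and linear speed of disc_small below 0.02 m/s and contact force between disc_small and the fingers below 0.1 N), for 0.2 s.
At the end, for the whole second after the job is handed in: Both discs flat on the hanger, small on large, each within 10 mm of the stem and 0.1 rad of level, slot lines crossing at over 0.75 rad; heatsink on the floor of the wide bay, large capacitor on the floor of the narrow bay, upright within 0.15 rad; all released and at rest (horizontal distance between each of disc_large, disc_small and hanger below 0.01 m and z of disc_large in the frame of hanger between 0.013 and 0.019 m and angle between each of disc_large, disc_small's own z axis and vertical below 0.1 rad and z of disc_small in the frame of hanger between 0.027 and 0.033 m and angle between the x axis of disc_small and the x axis of disc_large, either way round above 0.75 rad and x of heatsink in the frame of tray between -0.076 and 0.012 m and y of heatsink in the frame of tray between -0.051 and 0.051 m and z of heatsink in the frame of tray between 0.001 and 0.008 m and angle between each of heatsink, cap_large's own z axis and vertical below 0.15 rad and x of cap_large in the frame of tray between 0.016 and 0.076 m and y of cap_large in the frame of tray between -0.051 and 0.051 m and z of cap_large in the frame of tray between 0.001 and 0.008 m and linear speed of each of disc_large, disc_small, heatsink, cap_large below 0.02 m/s); the robot touches nothing.
It fails at once if the small capacitor is moved by more than 20 mm (distance of cap_small from where it was at the start of the episode above 0.02 m).
It fails at once if the toroidal coil is moved by more than 20 mm (distance of toroid from where it was at the start of the episode above 0.02 m).
It also fails if it takes over 112 s, if anything falls off the work surface, if the arm or the gripper's body presses on something with over 40 N, if the wrist force passes 120 N, or if a joint passes its speed limit or range.

## Working session

There is one attempt and no reset: what is moved stays moved. The work goes in short steps, Python scripts to look and compute and a shell command to move; the robot and the scene stay as the last step left them, time stands still between calls to the robot, and variables do not carry over. Pictures are saved under pics/ and viewed, at most 14 in all, crops included, and the job is handed in when it is done.

```bash
ls; mkdir -p pics; cat > h.py <<'E'
import numpy as np,cv2
from scipy.spatial.transform import Rotation as R
from bench import monitor,optics,r
def cloud(n):
    o=monitor.get_obs(); im,d=optics.grab_frame(n); m=optics.camera_model(n)
    f=240/np.tan(np.radians(m['vertical_fov'])/2)
    v,u=np.mgrid[:480,:640]
    P=np.stack([(u-m['cx'])/f*d,(v-m['cy'])/f*d,d],-1)
    if 'R' in m: W=(P-np.array(m['t']))@np.array(m['R'])
    else:
        H=np.array(m['hand_eye']); Q=P@H[:3,:3].T+H[:3,3]
        W=Q@R.from_rotvec(o['orientation']).as_matrix().T+o['tcp_pos']
    W[d==0]=np.nan
    return im,d,W
def save(im,n): cv2.imwrite(f'pics/{n}.png',cv2.cvtColor(im,cv2.COLOR_RGB2BGR))
E
python3 - <<'E'
from h import *
print(monitor.get_obs())
for n in ['top','scene']:
    im,d,W=cloud(n); save(im,n); np.savez(n,im=im,W=W)
    print(n,{k:np.round(v,3).tolist() for k,v in optics.camera_model(n).items()})
E
```

```text
pics
{'clock': 0.0, 'joints': array([-1.42010985,  0.47775194,  0.0223477 ,  1.5564199 , -0.01151179,
        1.10928098, -0.08307842]), 'qvel': array([ 0.00090966,  0.00030431,  0.00047543, -0.00092911, -0.00084982,
       -0.0001645 ,  0.00228889]), 'tau': array([ 3.40745892e-04, -5.96439064e+01,  1.60770714e+00, -2.81213075e+01,
        1.23617897e-02,  9.09469934e-03,  3.80202067e-06]), 'tcp_pos': array([0.17260612, 0.65197144, 0.23037147]), 'orientation': array([-4.05305327e-01, -3.11523196e+00,  2.71562161e-03]), 'contact_force': array([-0.02870631,  0.35142428, -1.37994345]), 'moment': array([ 0.02550177, -0.05040024,  0.01686487]), 'gripper_force': 0.0, 'grip_width': 0.08544437111896368}
top {'vertical_fov': 47.601, 'cx': 318.422, 'cy': 237.898, 'R': [[0.019, -1.0, 0.01], [-0.982, -0.02, -0.189], [0.189, -0.006, -0.982]], 't': [0.155, 0.56, 1.443]}
scene {'vertical_fov': 56.811, 'cx': 315.817, 'cy': 232.362, 'R': [[0.853, 0.523, 0.002], [0.418, -0.68, -0.602], [-0.314, 0.514, -0.798]], 't': [-0.574, -0.095, 1.21]}
```

View pics/top.png

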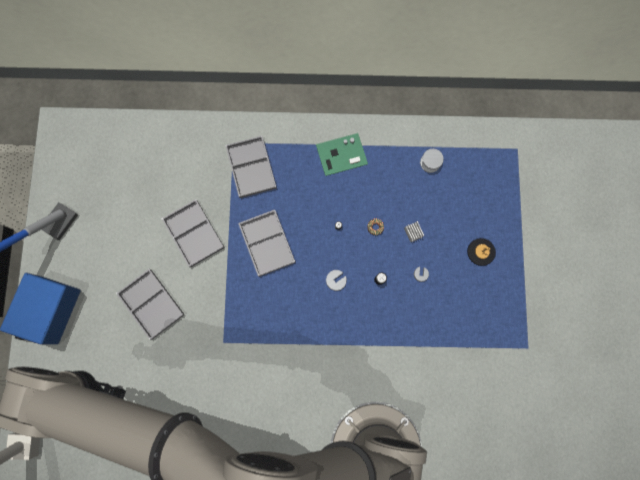

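View pics/scene.png

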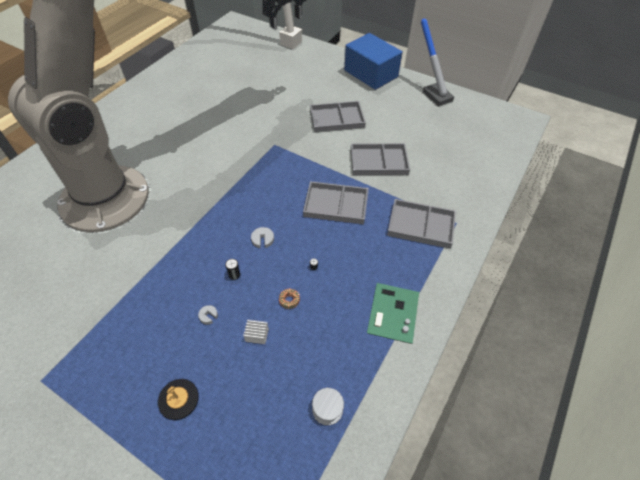

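Top view: large disc (336,280), large cap (381,279), small disc (421,274), heatsink (415,232), toroid (376,227), small cap (338,226), hanger (482,252). There are four trays, at (268,243), (193,234), (252,167) and (151,303).

```bash
python3 - <<'E'
from h import *
z=np.load('top.npz'); W=z['W']; im=z['im']
pts=dict(dl=(336,280),ds=(421,274),hs=(415,232),cl=(381,279),cs=(338,226),to=(376,227),ha=(482,252),t1=(268,243),t2=(193,234),t3=(252,167),t4=(151,303),base=(375,440))
for k,(u,v) in pts.items():
    w=W[v-2:v+3,u-2:u+3].reshape(-1,3); w=np.nanmedian(w,0); print(k,np.round(w,3),round(np.hypot(*w[:2]),3))
# objects: clusters above mat
ok=(W[...,2]>0.006)&(W[...,2]<0.09)&(W[...,0]>0.25)
n,l,s,c=cv2.connectedComponentsWithStats(ok.astype(np.uint8))
for i in range(1,n):
    if s[i,4]>25:
        p=W[l==i]; p=p[p[:,2]>np.percentile(p[:,2],90)-.006]
        rc=cv2.minAreaRect(p[:,:2].astype(np.float32)*1000)
        print(np.round(c[i]),s[i,4],'ctr',np.round(rc[0],1),np.round(rc[1],1),round(rc[2],1),'zmax',round(np.percentile(p[:,2],90),4), 'med',np.round(np.median(p,0),3))
print('bench z',np.nanmedian(W[300:330,240:300,2]))
m=cv2.resize(im[205:315,235:515],None,fx=2.85,fy=2.85,interpolation=cv2.INTER_CUBIC); save(m,'crop1')
E
```

```text
dl [0.448 0.114 0.001] 0.462
ds [ 0.469 -0.125  0.004] 0.486
hs [ 0.584 -0.105  0.028] 0.593
cl [ 0.447 -0.007  0.047] 0.447
cs [0.597 0.111 0.023] 0.607
to [ 0.602  0.001 -0.001] 0.602
ha [ 0.534 -0.294  0.013] 0.609
t1 [0.549 0.308 0.002] 0.629
t2 [0.57  0.521 0.004] 0.772
t3 [0.772 0.362 0.004] 0.853
t4 [0.373 0.626 0.003] 0.729
base [0.073 0.039 0.305] 0.083
[250. 165.] 578 ctr [772.9 366. ] [162.8 109.7] 16.9 zmax 0.0261 med [0.781 0.368 0.022]
[432. 158.] 335 ctr [ 800.1 -157.6] [57.  58.3] 81.2 zmax 0.0428 med [ 0.799 -0.157  0.039]
[354. 159.] 46 ctr [798.7  66.9] [15.  32.2] 9.4 zmax 0.0143 med [0.8   0.065 0.011]
[191. 232.] 682 ctr [572.5 520.8] [161.4 110.2] 32.1 zmax 0.0255 med [0.577 0.525 0.022]
[ 57. 220.] 772 ctr [581.2 907.5] [25.2 51.5] 84.5 zmax 0.0863 med [0.584 0.906 0.077]
[265. 241.] 529 ctr [549.1 311.7] [160.2 109.9] 22.6 zmax 0.0252 med [0.559 0.312 0.022]
[375. 226.] 163 ctr [602.6   4.8] [40.9 45.4] 36.1 zmax 0.0194 med [0.604 0.009 0.016]
[338. 225.] 47 ctr [602.1 111.3] [17.6 18.6] 21.1 zmax 0.0277 med [0.602 0.111 0.025]
[414. 231.] 236 ctr [ 588.6 -103.8] [44.2 37.2] 25.1 zmax 0.0352 med [ 0.59  -0.104  0.03 ]
[482. 251.] 472 ctr [ 537.3 -294.2] [70.4 72.9] 45.0 zmax 0.0359 med [ 0.535 -0.294  0.015]
[421. 274.] 130 ctr [ 468.8 -124.1] [37.  36.9] 0.9 zmax 0.0166 med [ 0.468 -0.122  0.014]
[149. 302.] 707 ctr [371.9 625.2] [161.2 111. ] 39.4 zmax 0.0256 med [0.376 0.628 0.021]
[335. 280.] 273 ctr [447.6 115.8] [53.4 53.1] 0.9 zmax 0.0167 med [0.446 0.117 0.013]
[380. 278.] 114 ctr [452.8  -6.5] [27.2 25.3] 10.9 zmax 0.0522 med [ 0.453 -0.007  0.049]
[ 62. 313.] 878 ctr [353.2 849.5] [176.9  73. ] 10.5 zmax 0.0887 med [0.336 0.845 0.082]
bench z -0.00048033778154977255
```

View pics/crop1.png

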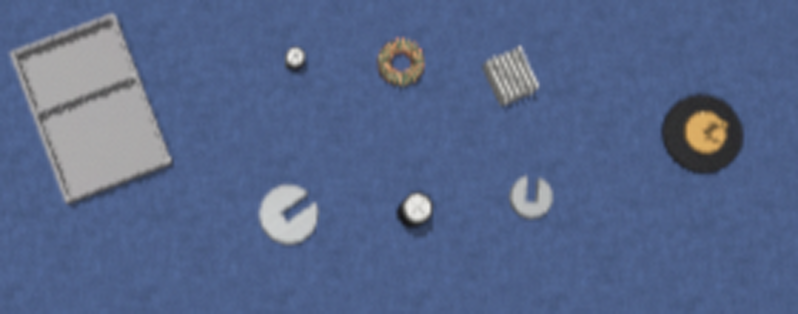

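```bash
cat >> h.py <<'E'
def plan(x,y,z,heading=None):
    """heading: world angle (deg) wanted for the tool x axis (mod 180), tool pointing down. Prints turn, then shift in axes after the turn."""
    o=monitor.get_obs(); M=R.from_rotvec(o['orientation']).as_matrix()
    h0=np.degrees(np.arctan2(M[1,0],M[0,0])); h=h0 if heading is None else heading
    h=h0+(h-h0+90)%180-90
    c,s=np.cos(np.radians(h)),np.sin(np.radians(h))
    T=np.array([[c,s,0],[s,-c,0],[0,0,-1]])
    rv=R.from_matrix(M.T@T).as_rotvec()
    print('t',round(float(o['clock']),2),'tcp',np.round(o['tcp_pos']*1e3,1),'head',round(h0,2),'q1,q7',np.round(o['joints'][[0,6]],2),'turn',np.round(rv,3),'shift cm',np.round(T.T@(np.array([x,y,z])-o['tcp_pos']*1e3)/10,2))
def slot(W,c,rad):
    d=W[...,:2]-np.array(c)/1e3; q=np.hypot(d[...,0],d[...,1])
    ds=d[(q<rad*.95e-3)&(W[...,2]<.008)]; m=ds.mean(0); return np.degrees(np.arctan2(m[1],m[0])),len(ds)
E
python3 - <<'E'
from h import *
W=np.load('top.npz')['W']
print(slot(W,(447.6,115.8),28),slot(W,(468.8,-124.1),20))
plan(447.6,115.8,200,-57)
print(np.round(np.array(optics.camera_model('wrist')['hand_eye']),3))
E
```

```text
(np.float64(-63.84163035533717), 67) (np.float64(-34.31816703860821), 47)
t 0.1 tcp [172.6 652.  230.4] head 165.17 q1,q7 [-1.42 -0.08] turn [-0.002  0.001  0.736] shift cm [-59.95  -6.14   3.04]
[[ 0.001 -0.947 -0.321  0.083]
 [ 1.     0.001  0.001 -0.   ]
 [-0.    -0.321  0.947 -0.142]
 [ 0.     0.     0.     1.   ]]
```

```bash
python3 -m crank '[[[0,0,0],[0,0,0.147]],[[0,0,0],[0,0,0.147]],[[0,0,0],[0,0,0.147]],[[0,0,0],[0,0,0.147]],[[0,0,0],[0,0,0.147]]]' 8.5 
python3 -m crank '[[[-4,-0.4,0],[0,0,0]],[[-4,-0.4,0],[0,0,0]],[[-4,-0.4,0],[0,0,0]],[[-4,-0.4,0],[0,0,0]],[[-4,-0.4,0],[0,0,0]]]'
python3 -m crank '[[[-4,-0.4,0],[0,0,0]],[[-4,-0.4,0],[0,0,0]],[[-4,-0.4,0],[0,0,0]],[[-4,-0.4,0],[0,0,0]],[[-4,-0.4,0],[0,0,0]]]'
python3 -m crank '[[[-4,-0.4,0],[0,0,0]],[[-2,-0.4,0],[0,0,0]],[[0,0,0],[0,0,0]]]'
python3 - <<'E'
from h import *
plan(447.6,115.8,200,-57)
im,d,W=cloud('wrist'); save(im,'w1'); np.savez('w1',im=im,W=W)
E
```

```text
clock: 0.6
tcp_pos: [0.1727, 0.6522, 0.2308]
orientation: [1.506, 2.757, -0.002]
contact_force: [0.7, 1.1, 0.1]
grip_width: 0.0852
gripper_force: 0.0
clock: 1.1
tcp_pos: [0.2655, 0.4722, 0.231]
orientation: [1.497, 2.762, -0.001]
contact_force: [1.3, 0.1, -0.3]
grip_width: 0.0849
gripper_force: 0.0
clock: 1.6
tcp_pos: [0.3578, 0.2938, 0.2312]
orientation: [-1.497, -2.761, 0.0]
contact_force: [-0.2, -0.1, 0.2]
grip_width: 0.085
gripper_force: 0.0
clock: 1.9
tcp_pos: [0.3844, 0.2375, 0.2312]
orientation: [1.505, 2.757, -0.001]
contact_force: [-0.9, 0.2, 0.3]
grip_width: 0.0846
gripper_force: 0.0
t 1.9 tcp [384.4 237.5 231.2] head 122.73 q1,q7 [-1.05 -0.07] turn [-0.001  0.    -0.005] shift cm [-13.65  -1.33   3.12]
```

View pics/w1.png

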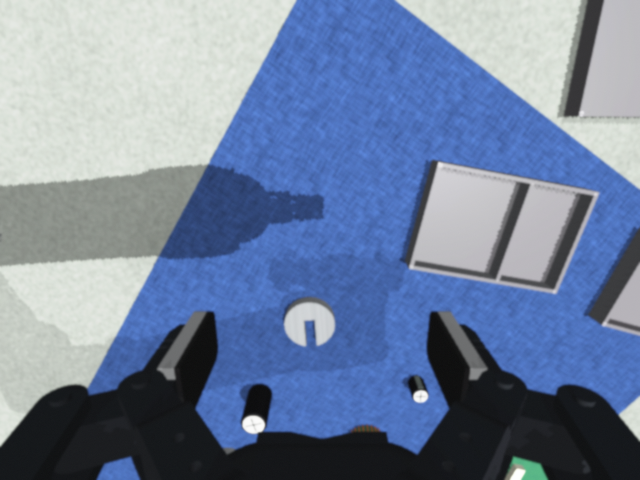

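Wrist view: large disc at (310,323), slot pointing straight down the image (tool -x); tray, caps are also in view.

```bash
cat >> h.py <<'E'
def disc(W,c,rad):
    c=np.array(c,float)
    d=np.hypot(W[...,0]*1e3-c[0],W[...,1]*1e3-c[1])
    m=(d<rad+12)&(W[...,2]>.009)&(W[...,2]<.022); p=W[m][:,:2]*1e3
    (x,y),rr=cv2.minEnclosingCircle(p.astype(np.float32)); c=np.array([x,y])
    D=W[...,:2]*1e3-c; q=np.hypot(D[...,0],D[...,1])
    s=D[(q<rad*.9)&(W[...,2]<.007)]; a=s.mean(0)
    print('disc',np.round(c,1),'r',round(rr,1),'ztop',np.round(np.median(W[m][:,2])*1e3,1),'slot deg',round(np.degrees(np.arctan2(a[1],a[0])),1),len(s))
def rect(W,c,rad,z0,z1):
    d=np.hypot(W[...,0]*1e3-c[0],W[...,1]*1e3-c[1]); p=W[(d<rad)&(W[...,2]>z0)&(W[...,2]<z1)]
    (a,b,g)=cv2.minAreaRect((p[:,:2]*1e3).astype(np.float32)); print('rect',np.round(a,1),np.round(b,1),round(g,1),len(p),'z',np.round(np.percentile(p[:,2],[5,50,95])*1e3,1))
E
python3 - <<'E'
from h import *
W=np.load('w1.npz')['W']
disc(W,(447.6,115.8),28)
rect(W,(453,-6),25,.04,.06); rect(W,(549,312),110,.017,.03)
print(np.nanmedian(W[100:150,350:400,2]))
plan(447.6,115.8,200,-57)
E
```

```text
disc [447.5 112.8] r 28.5 ztop 12.6 slot deg -56.6 170
rect [451.9  -8.2] [28.4 29.1] 52.2 534 z [41.8 48.1 49.5]
rect [548.7 309.8] [161.4 110.6] 22.6 3252 z [17.8 20.5 21.9]
-0.0005947482466619469
t 1.95 tcp [383.7 239.6 231.2] head 122.88 q1,q7 [-1.06 -0.07] turn [-0.    -0.    -0.002] shift cm [-13.86  -1.38   3.12]
```

```bash
python3 -m crank '[[[-3.5,-0.38,2],[0,0,0]],[[-3.5,-0.38,2],[0,0,0]],[[-3.5,-0.38,3],[0,0,0]],[[-3.5,-0.38,3],[0,0,0]],[[0,0,2],[0,0,0]]]' 7.2 | head -2
python3 -m crank '[[[0,0,0],[0,0,0]]]' |head -2
python3 - <<'E'
from h import *
im,d,W=cloud('wrist'); save(im,'w2'); np.savez('w2',im=im,W=W)
disc(W,(447.5,113.5),28)
plan(447.5,113.3,5,123.2)
E
```

```text
clock: 2.45
tcp_pos: [0.4479, 0.1121, 0.1096]
clock: 2.55
tcp_pos: [0.4453, 0.115, 0.1089]
disc [447.8 112.4] r 28.3 ztop 12.7 slot deg -55.0 581
t 2.6 tcp [446.1 115.9 110.3] head 123.13 q1,q7 [-0.77  0.41] turn [-0.003 -0.001 -0.001] shift cm [-0.3  -0.03 10.53]
```

View pics/w2.png

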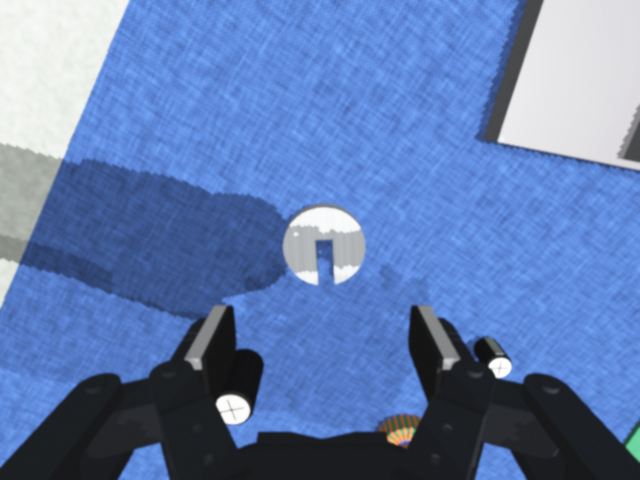

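Gripping: centred within a few mm; going down.

```bash
python3 -m crank '[[[-0.37,0,3],[0,0,0]],[[0,0,3],[0,0,0]],[[0,0,3],[0,0,0]],[[0,0,1.5],[0,0,0]],[[0,0,0.5],[0,0,0]]]' 7.2
python3 -m crank '[[[0,0,0],[0,0,0]],[[0,0,0],[0,0,0]]]' 
python3 - <<'E'
from h import *
plan(447.7,112.6,0,123.2)
im,d,W=cloud('wrist'); save(im,'w3')
E
```

```text
clock: 3.1
tcp_pos: [0.4488, 0.1141, 0.0009]
orientation: [-1.493, -2.763, -0.0]
contact_force: [0.1, 0.3, 0.5]
grip_width: 0.0721
gripper_force: 0.0
clock: 3.3
tcp_pos: [0.4499, 0.1132, 0.0024]
orientation: [1.495, 2.762, 0.003]
contact_force: [-0.2, -0.2, -0.4]
grip_width: 0.0719
gripper_force: 0.0
t 3.3 tcp [449.9 113.2   2.4] head 123.13 q1,q7 [-0.64  0.57] turn [ 0.002 -0.    -0.001] shift cm [ 0.07 -0.22  0.24]
```

View pics/w3.png

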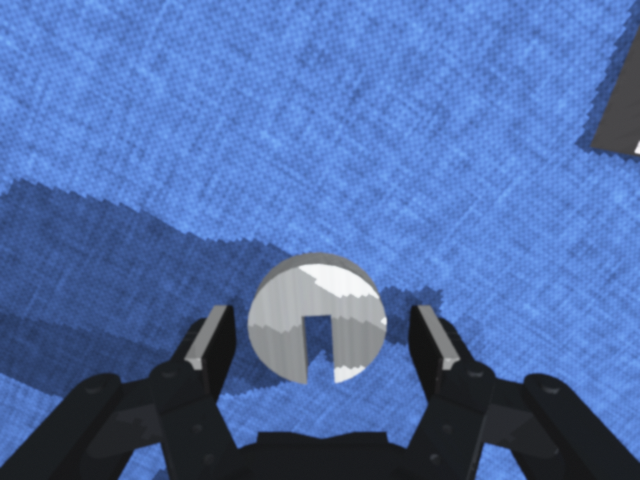

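```bash
python3 -m crank '[[[0,0,0],[0,0,0]],[[0,0,0],[0,0,0]],[[0,0,0],[0,0,0]],[[0,0,0],[0,0,0]],[[0,0,0],[0,0,0]]]' 5.0 60
python3 -m crank '[[[0,0,0],[0,0,0]],[[0,0,0],[0,0,0]]]' 
python3 -m crank '[[[0,0,-1],[0,0,0]],[[0,0,-3],[0,0,0]],[[0,0,-4],[0,0,0]],[[0,0,0],[0,0,0]]]' 
python3 - <<'E'
from h import *
plan(447.7,112.6,0,123.2)
im,d,W=cloud('wrist'); save(im,'w4'); o=monitor.get_obs(); print(o['contact_force'])
D=W-o['tcp_pos']; v=W[250:420,230:400]; z=v[...,2].ravel(); z=z[(z>.06)&(z<.14)];print(np.histogram(z,20))
E
```

```text
clock: 3.85
tcp_pos: [0.4495, 0.1125, 0.0028]
orientation: [1.498, 2.761, 0.003]
contact_force: [-3.9, 0.2, 16.8]
grip_width: 0.0534
gripper_force: 59.6
clock: 4.05
tcp_pos: [0.4495, 0.1125, 0.0027]
orientation: [1.498, 2.762, 0.003]
contact_force: [-3.7, -0.6, 16.0]
grip_width: 0.0535
gripper_force: 59.6
clock: 4.45
tcp_pos: [0.4519, 0.1128, 0.0854]
orientation: [1.496, 2.757, 0.01]
contact_force: [0.3, 1.0, -1.4]
grip_width: 0.0529
gripper_force: 64.1
t 4.45 tcp [451.9 112.8  85.4] head 123.02 q1,q7 [-0.75  0.47] turn [ 0.008  0.001 -0.003] shift cm [ 0.21 -0.37  8.54]
[ 0.57569376  0.41281673 -2.20380098]
(array([ 141,  311,  313,  385, 2507, 9093,  257,  269,  269,  272,  294,
        284,  284,  250,  285,  301,   35,    0,    4,   19]), array([0.07973398, 0.08273489, 0.0857358 , 0.08873671, 0.09173762,
       0.09473853, 0.09773944, 0.10074035, 0.10374126, 0.10674217,
       0.10974309, 0.112744  , 0.11574491, 0.11874582, 0.12174673,
       0.12474764, 0.12774855, 0.13074946, 0.13375037, 0.13675128,
       0.13975219]))
```

View pics/w4.png

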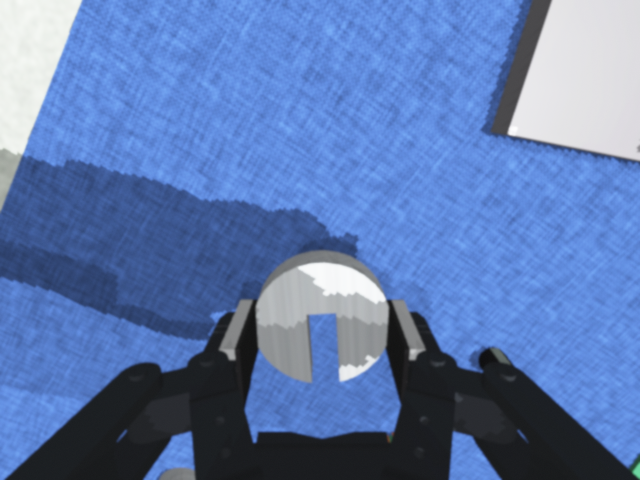

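Disc held level with the slot pointing down the image (at ~(325,340)). Measuring it in the tool frame, and the hanger.

```bash
cat >> h.py <<'E'
def held(rad,zoff=(0,.022),pub=True):
    """held disc in tool coords (mm): centre, slot heading, top height above TCP, tilt"""
    o=monitor.get_obs(); im,d,W=cloud('wrist'); M=R.from_rotvec(o['orientation']).as_matrix()
    Q=(W-o['tcp_pos'])@M*1e3; q=np.hypot(Q[...,0],Q[...,1])
    m=(q<rad+4)&(Q[...,2]<-4)&(Q[...,2]>-18)&(abs(Q[...,1])<rad-3)
    zt=np.median(Q[m][:,2]); m&=abs(Q[...,2]-zt)<2.5
    p=Q[m]; A=np.c_[p[:,:2],np.ones(len(p))]; k=np.linalg.lstsq(A,p[:,2],rcond=None)[0]
    n=p[abs(p[:,1])<rad-8]; xmax=np.percentile(p[abs(p[:,1])<4][:,0],99.5); xmin=np.percentile(p[(abs(p[:,1])<14)][:,0],.5)
    sm=(q<rad-1)&(Q[...,2]>zt+5)&(abs(Q[...,1])<10); s=(zt/1)*0
    # slot edges from top-surface points, by x bins
    c=[]
    for x in np.arange(xmax-2*rad+4,xmax-rad-2,2.):
        y=np.sort(p[abs(p[:,0]-x)<1][:,1])
        if len(y)>10:
            g=np.diff(y); i=g.argmax()
            if g[i]>6: c.append((x,(y[i]+y[i+1])/2,g[i]))
    c=np.array(c); print('top z',round(zt,1),'tilt',np.round(k[:2],3),'centre x',round(xmax-rad,1),'x range',round(xmin,1),round(xmax,1))
    if len(c)>2:
        a,b=np.polyfit(c[:,0],c[:,1],1); print('slot line: y=%.3f x + %.2f'%(a,b),'width',np.round(np.median(c[:,2]),1),len(c))
    return im,W
E
python3 - <<'E'
from h import *
held(28)
S=np.load('top.npz')['W'];d=np.hypot(S[...,0]-.537,S[...,1]+.294)
for a,b in((.007,.0125),(.0145,.02),(.045,.08)):
  p=S[(d<.05)&(S[...,2]>a)&(S[...,2]<b)]; 
  if len(p): print(a,len(p),p.mean(0),cv2.minEnclosingCircle((p[:,:2]*1e3).astype(np.float32)))
E
```

```text
top z -9.8 tilt [0.002 0.002] centre x 1.0 x range -25.4 29.0
slot line: y=-0.062 x + -0.21 width 12.2 11
0.007 272 [ 0.53722773 -0.29511799  0.0095274 ] ((536.6569213867188, -295.0993957519531), 40.01753234863281)
0.0145 67 [ 0.53808077 -0.29328317  0.01650829] ((541.521728515625, -290.5160217285156), 34.43104934692383)
0.045 16 [ 0.5370146  -0.29627956  0.05882803] ((538.4901733398438, -297.2987060546875), 6.458521842956543)
```

```bash
python3 - <<'E'
from h import *
plan(575,-354,190)
E
```

```text
t 4.55 tcp [449.5 112.6  82.2] head 123.08 q1,q7 [-0.74  0.47] turn [ 0.002 -0.    -0.   ] shift cm [-45.95 -14.95 -10.78]
```

```bash
python3 -m crank '[[[-2,-0.5,-2.8],[0,0,0]],[[-3,-1,-2],[0,0,0]],[[-4,-1.3,-2],[0,0,0]],[[-4,-1.3,-2],[0,0,0]],[[-4,-1.3,-2],[0,0,0]]]' |head -2
python3 -m crank '[[[-4,-1.3,0],[0,0,0]],[[-4,-1.3,0],[0,0,0]],[[-4,-1.3,0],[0,0,0]],[[-4,-1.3,0],[0,0,0]],[[-4,-1.3,0],[0,0,0]]]' |head -2
python3 -m crank '[[[-4,-1.3,0],[0,0,0]],[[-3,-1.3,0],[0,0,0]],[[-2,-0.75,0],[0,0,0]],[[0,0,0],[0,0,0]],[[0,0,0],[0,0,0]]]' 
python3 - <<'E'
from h import *
im,W=held(28); save(im,'w5'); np.savez('w5',W=W)
plan(575,-354,190)
d=np.hypot(W[...,0]-.537,W[...,1]+.294)
for a,b in((.007,.0125),(.0145,.02),(.045,.08)):
  p=W[(d<.055)&(W[...,2]>a)&(W[...,2]<b)]; 
  if len(p): print(a,len(p),p.mean(0),cv2.minEnclosingCircle((p[:,:2]*1e3).astype(np.float32)))
E
```

```text
clock: 5.05
tcp_pos: [0.4956, -0.0612, 0.1888]
clock: 5.55
tcp_pos: [0.5505, -0.2639, 0.1872]
clock: 6.05
tcp_pos: [0.5712, -0.3562, 0.1872]
orientation: [-1.497, -2.758, -0.0]
contact_force: [-0.2, 0.6, -1.6]
grip_width: 0.0528
gripper_force: 64.4
top z -9.7 tilt [0.002 0.002] centre x 1.0 x range -25.5 29.0
slot line: y=-0.059 x + -0.07 width 12.1 11
t 6.1 tcp [ 571.7 -355.2  187.5] head 123.09 q1,q7 [0.07 1.33] turn [-0.001 -0.003  0.   ] shift cm [-0.08  0.35 -0.25]
0.007 5396 [ 0.53565414 -0.29751569  0.00877159] ((536.6780395507812, -299.0011901855469), 39.7547492980957)
0.0145 1106 [ 0.5361007  -0.29855853  0.01521099] ((536.447265625, -298.9185791015625), 19.811485290527344)
0.045 143 [ 0.53639127 -0.29878261  0.06342611] ((536.1766357421875, -298.8656921386719), 7.518486022949219)
```

View pics/w5.png

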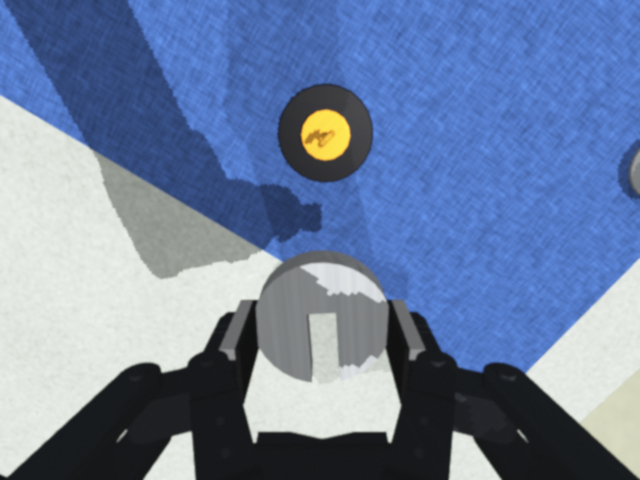

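Hanger seat at (325,133), in wrist frame (536.4,-298.9). Moving to the pre-insert point behind it.

```bash
python3 - <<'E'
from h import *
plan(489.4,-235.3,30)
E
```

```text
t 6.1 tcp [ 571.7 -355.2  187.5] head 123.09 q1,q7 [0.07 1.33] turn [-0.001 -0.003  0.   ] shift cm [14.54 -0.35 15.75]
```

```bash
python3 -m crank '[[[3.6,-0.1,0],[0,0,0]],[[3.6,-0.1,0],[0,0,0]],[[3.6,-0.1,0],[0,0,0]],[[3.7,-0.05,2],[0,0,0]],[[0,0,4],[0,0,0]]]' |head -2
python3 -m crank '[[[0,0,4],[0,0,0]],[[0,0,3],[0,0,0]],[[0,0,2.5],[0,0,0]],[[0,0,0],[0,0,0]],[[0,0,0],[0,0,0]]]' |head -4
python3 - <<'E'
from h import *
im,W=held(28)
plan(489.4,-235.3,30,123.1)
plan(537.1,-299.7,30,123.1)
E
```

```text
clock: 6.6
tcp_pos: [0.49, -0.2312, 0.1304]
clock: 7.1
tcp_pos: [0.4901, -0.2361, 0.0345]
orientation: [-1.496, -2.762, -0.0]
contact_force: [0.0, -0.3, -0.8]
top z -9.8 tilt [0.002 0.002] centre x 1.1 x range -25.3 29.1
slot line: y=-0.063 x + -0.12 width 12.1 11
t 7.15 tcp [ 490.8 -236.7   35.3] head 123.1 q1,q7 [-0.03  1.32] turn [0.001 0.001 0.   ] shift cm [ 0.19 -0.04  0.53]
t 7.15 tcp [ 490.8 -236.7   35.3] head 123.1 q1,q7 [-0.03  1.32] turn [0.001 0.001 0.   ] shift cm [-7.81  0.44  0.53]
```

```bash
python3 -m crank '[[[0,0,0.5],[0,0,0]],[[-1.5,0.09,0],[0,0,0]],[[-1.5,0.09,0],[0,0,0]],[[-1.5,0.09,0],[0,0,0]],[[0,0,0],[0,0,0]]]' |head -4
python3 -m crank '[[[-1.2,0.07,0],[0,0,0]],[[-1.2,0.06,0],[0,0,0]],[[-0.9,0.04,0],[0,0,0]],[[0,0,0],[0,0,0]],[[0,0,0],[0,0,0]]]' |head -4
python3 - <<'E'
from h import *
im,W=held(28); save(im,'w6')
plan(537.1,-299.7,22,123.1)
E
```

```text
clock: 7.65
tcp_pos: [0.5188, -0.2753, 0.0306]
orientation: [1.497, 2.757, -0.001]
contact_force: [-0.1, 0.5, -2.9]
clock: 8.15
tcp_pos: [0.5362, -0.3, 0.0291]
orientation: [-1.498, -2.761, -0.0]
contact_force: [0.1, -0.1, -2.0]
top z -9.7 tilt [0.002 0.001] centre x 1.2 x range -25.2 29.2
slot line: y=-0.021 x + 0.67 width 13.1 11
t 8.2 tcp [ 536.  -299.6   29. ] head 123.06 q1,q7 [0.07 1.37] turn [-0.    -0.001 -0.001] shift cm [-0.06  0.09  0.7 ]
```

View pics/w6.png

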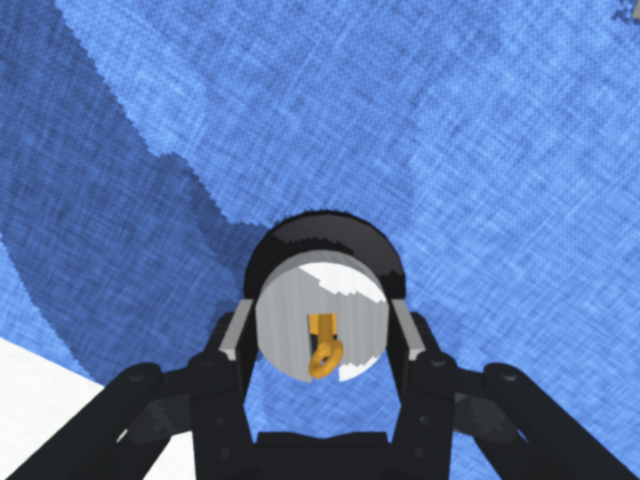

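Stem is in the slot, close to its inner end (325,330). Lowering.

```bash
python3 -m crank '[[[0,0,0.4],[0,0,0]],[[0,0,0.3],[0,0,0]],[[0,0,0],[0,0,0]]]' |head -4
python3 -m crank '[[[0,0,0.15],[0,0,0]],[[0,0,0],[0,0,0]]]' |head -4
python3 -m crank '[[[0,0,0.1],[0,0,0]],[[0,0,0],[0,0,0]]]' |head -4
```

```text
clock: 8.5
tcp_pos: [0.5359, -0.2994, 0.0216]
orientation: [-1.497, -2.761, -0.0]
contact_force: [0.2, 0.6, -2.4]
clock: 8.7
tcp_pos: [0.5363, -0.2999, 0.0206]
orientation: [-1.497, -2.761, 0.0]
contact_force: [-0.2, -0.5, -2.3]
clock: 8.9
tcp_pos: [0.5364, -0.2999, 0.0197]
orientation: [-1.498, -2.762, -0.0]
contact_force: [0.1, 0.2, -1.9]
```

```bash
python3 -m crank '[[[0,0,0.1],[0,0,0]],[[0,0,0],[0,0,0]]]' |head -4
python3 -m crank '[[[0,0,0.1],[0,0,0]],[[0,0,0],[0,0,0]]]' |head -4
```

```text
clock: 9.1
tcp_pos: [0.5365, -0.3001, 0.019]
orientation: [1.498, 2.761, 0.0]
contact_force: [-1.0, 0.5, 0.5]
clock: 9.3
tcp_pos: [0.5365, -0.3001, 0.0189]
orientation: [1.498, 2.761, 0.001]
contact_force: [-3.6, 1.8, 10.0]
```

```bash
python3 -m crank '[[[0,0,0],[0,0,0]],[[0,0,0],[0,0,0]],[[0,0,0],[0,0,0]],[[0,0,0],[0,0,0]]]' 7.5 
python3 -m crank '[[[0,0,-2],[0,0,0]],[[0,0,-4],[0,0,0]],[[0,0,-4],[0,0,0]],[[1,0,-3],[0,0,0]],[[3,0,0],[0,0,0]]]' |head -4
python3 - <<'E'
from h import *
im,d,W=cloud('wrist'); d=np.hypot(W[...,0]-.5365,W[...,1]+.2989)
p=W[(d<.04)&(W[...,2]>.024)&(W[...,2]<.035)]; print(p.mean(0),cv2.minEnclosingCircle((p[:,:2]*1e3).astype(np.float32)))
save(im,'w7')
plan(468.8,-126,110,0)
E
```

```text
clock: 9.7
tcp_pos: [0.5364, -0.3, 0.0177]
orientation: [-1.498, -2.762, 0.0]
contact_force: [1.0, -0.3, -0.6]
grip_width: 0.0751
gripper_force: 0.0
clock: 10.2
tcp_pos: [0.5177, -0.27, 0.1524]
orientation: [1.496, 2.751, -0.0]
contact_force: [0.8, -0.7, -0.9]
[ 0.53374159 -0.29643932  0.02864747] ((535.7857055664062, -299.2183532714844), 28.280187606811523)
t 10.25 tcp [ 513.2 -263.3  149.2] head 123.08 q1,q7 [-0.07  1.24] turn [ 0.003  0.    -0.993] shift cm [ 4.44 13.73  3.92]
```

View pics/w7.png

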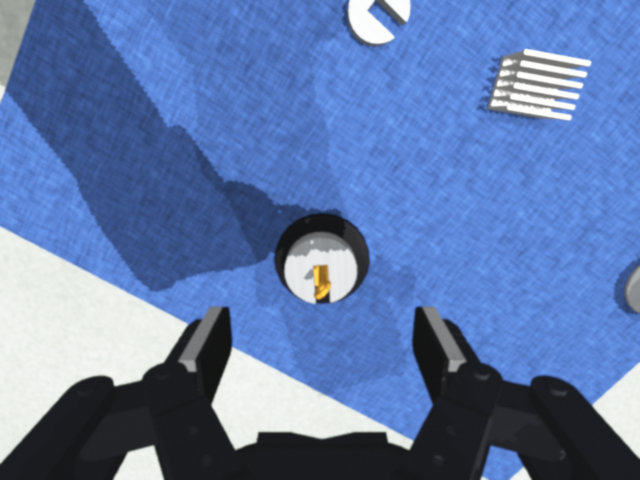

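```bash
sed -i 's/heading=None):/heading=None,per=180):/; s/h=h0+(h-h0+90)%180-90/h=h0+(h-h0+per\/2)%per-per\/2/' h.py
python3 -m crank '[[[0,0,0],[0,0,0.143]],[[0,0,0],[0,0,0.143]],[[0,0,0],[0,0,0.143]],[[0,0,0],[0,0,0.143]],[[0,0,0],[0,0,0.143]]]' |head -1
python3 -m crank '[[[0,0,0],[0,0,0.143]],[[0,0,0],[0,0,0.143]],[[0,0,0],[0,0,0.143]],[[0,0,0],[0,0,0.143]],[[0,0,0],[0,0,0.143]]]' |head -1
python3 -m crank '[[[0,0,0],[0,0,0.143]],[[0,0,0],[0,0,0.143]],[[0,0,0],[0,0,0.143]],[[0,0,0],[0,0,0.143]],[[0,0,0],[0,0,0.143]]]' |head -1
python3 - <<'E'
from h import *
plan(468.8,-126,110,0,360)
E
```

```text
clock: 10.75
clock: 11.25
clock: 11.75
t 11.75 tcp [ 514.5 -266.2  147.4] head -0.16 q1,q7 [-0.4  -0.51] turn [-0.     0.    -0.003] shift cm [ -4.57 -14.02   3.74]
```

```bash
python3 -m crank '[[[-1.1,-3.5,0.9],[0,0,0]],[[-1.1,-3.5,0.9],[0,0,0]],[[-1.1,-3.5,0.9],[0,0,0]],[[-1.2,-3.5,0.9],[0,0,0]],[[0,0,0],[0,0,0]]]' 5.8 |head -2
python3 -m crank '[[[0,0,0],[0,0,0]]]' |head -2
python3 - <<'E'
from h import *
im,d,W=cloud('wrist'); save(im,'w8')
disc(W,(468.8,-127),20); rect(W,(588,-105),28,.026,.04)
plan(468.8,-127,0,0,360)
E
```

```text
clock: 12.25
tcp_pos: [0.4669, -0.1213, 0.1097]
clock: 12.35
tcp_pos: [0.4692, -0.1258, 0.1115]
disc [ 469.8 -126.1] r 20.6 ztop 12.8 slot deg -7.4 596
rect [ 588.8 -105.8] [44.1 36.2] 23.8 2484 z [28.8 30.8 32. ]
t 12.4 tcp [ 469.6 -126.9  112. ] head 0.19 q1,q7 [-0.72 -0.63] turn [ 0.001 -0.001  0.003] shift cm [-8.00e-02  1.00e-02  1.12e+01]
```

View pics/w8.png

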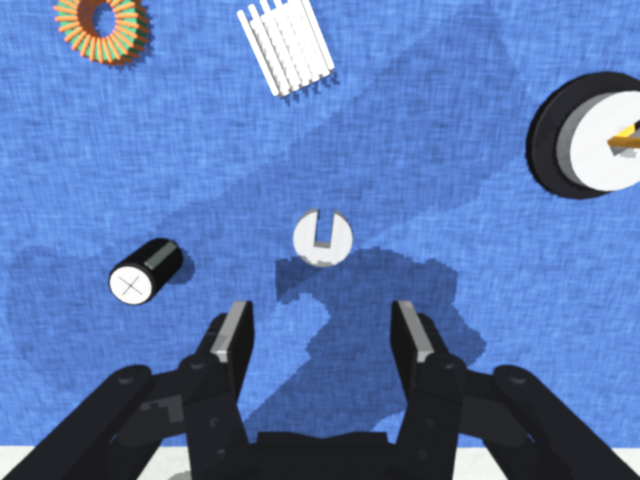

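```bash
python3 -m crank '[[[0,0,3],[0,0,0]],[[0,0,3],[0,0,0]],[[0,0,3],[0,0,0]],[[0,-0.05,1.7],[0,0,0]],[[0,0,0],[0,0,0]]]' |head -4
python3 -m crank '[[[0,0,0],[0,0,0]],[[0,0,0],[0,0,0]],[[0,0,0],[0,0,0]],[[0,0,0],[0,0,0]],[[0,0,0],[0,0,0]]]' 3.4 60
python3 - <<'E'
from h import *
plan(470,-126,0,0,360)
im,W=held(20);save(im,'w9')
E
```

```text
clock: 12.9
tcp_pos: [0.4685, -0.1275, 0.0035]
orientation: [3.141, 0.001, -0.004]
contact_force: [0.0, 0.0, 0.4]
clock: 13.4
tcp_pos: [0.4699, -0.1274, 0.0061]
orientation: [3.14, 0.003, 0.004]
contact_force: [-2.2, -2.9, 6.4]
grip_width: 0.0371
gripper_force: 60.4
t 13.4 tcp [ 469.9 -127.4    6.1] head 0.11 q1,q7 [-0.55 -0.47] turn [ 0.002 -0.002  0.002] shift cm [ 0.01 -0.14  0.61]
top z -6.7 tilt [0.007 0.002] centre x -0.7 x range -19.4 19.3
```

```bash
sed -i 's/for x in np.arange(xmax-2\*rad+4,xmax-rad-2,2.):/for x in (np.arange(xmax-2*rad+4,xmax-rad-2,2.) if not fwd else np.arange(0,rad-5,2.)):/; s/pub=True/fwd=False/' h.py
python3 -m crank '[[[0,0,-1],[0,0,0]],[[0,0,-3],[0,0,0]],[[0,0,-4],[0,0,0]],[[0,0,0],[0,0,0]],[[0,0,0],[0,0,0]]]' |head -4
python3 - <<'E'
from h import *
im,W=held(20,fwd=True);save(im,'w10')
plan(470,-126,0,0,360)
E
```

```text
clock: 13.95
tcp_pos: [0.4699, -0.1255, 0.0857]
orientation: [-3.141, -0.006, -0.003]
contact_force: [-0.9, 0.3, -1.2]
top z -6.6 tilt [0.004 0.001] centre x -24.9 x range -19.2 -4.9
slot line: y=0.124 x + -0.25 width 12.2 8
t 14.0 tcp [ 469.2 -125.3   84.8] head 0.21 q1,q7 [-0.68 -0.6 ] turn [-0.001 -0.     0.004] shift cm [0.08 0.07 8.48]
```

View pics/w10.png

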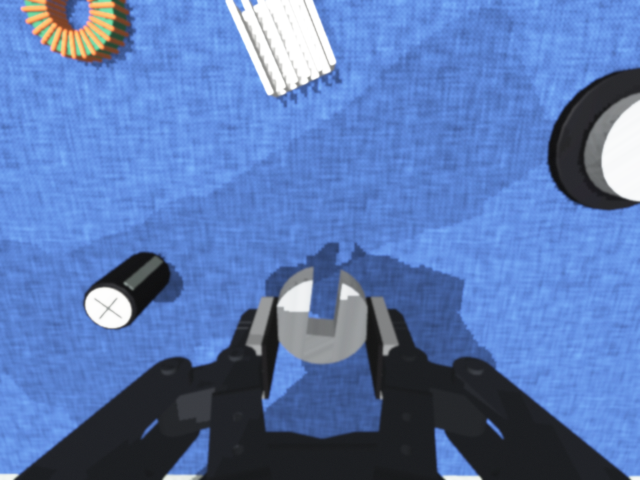

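```bash
python3 -m crank '[[[0,0,-2],[0,0,-0.126]],[[0,0,-2],[0,0,-0.126]],[[0,0,-1],[0,0,-0.126]],[[0,0,0],[0,0,-0.126]],[[0,0,0],[0,0,-0.126]]]' |head -2
python3 -m crank '[[[0,0,0],[0,0,-0.127]],[[0,0,0],[0,0,0]]]' |head -2
python3 - <<'E'
from h import *
plan(475.5,-344.2,120,43.6,360)
E
```

```text
clock: 14.5
tcp_pos: [0.4686, -0.1256, 0.1342]
clock: 14.7
tcp_pos: [0.4684, -0.1257, 0.1341]
t 14.7 tcp [ 468.4 -125.7  134.1] head 43.6 q1,q7 [-0.66 -0.1 ] turn [-0.002  0.    -0.   ] shift cm [-14.56  16.31   1.41]
```

```bash
python3 -m crank '[[[-3,3.2,0],[0,0,0]],[[-3,3.3,0],[0,0,0]],[[-3,3.3,0],[0,0,0]],[[-3,3.3,0],[0,0,0]],[[-2.6,3.2,1.4],[0,0,0]]]' |head -2
python3 -m crank '[[[0,0,0],[0,0,0]],[[0,0,0],[0,0,0]]]' |head -2
python3 - <<'E'
from h import *
im,W=held(20,fwd=True);save(im,'w11')
plan(475.5,-344.2,40,43.6,360)
d=np.hypot(W[...,0]-.537,W[...,1]+.299)
for a,b in((.007,.0125),(.024,.035),(.045,.08)):
  p=W[(d<.055)&(W[...,2]>a)&(W[...,2]<b)]; 
  if len(p): print(a,len(p),p.mean(0),cv2.minEnclosingCircle((p[:,:2]*1e3).astype(np.float32)))
E
```

```text
clock: 15.2
tcp_pos: [0.4757, -0.3473, 0.121]
clock: 15.4
tcp_pos: [0.4743, -0.3456, 0.1195]
top z -6.6 tilt [0.005 0.   ] centre x -25.1 x range -19.2 -5.1
slot line: y=0.119 x + -0.43 width 12.1 8
t 15.45 tcp [ 475.  -344.1  119.7] head 43.39 q1,q7 [-0.12  0.28] turn [-0.002  0.    -0.004] shift cm [0.03 0.04 7.97]
0.007 5253 [ 0.54078352 -0.29654238  0.00876987] ((537.1688842773438, -298.8075256347656), 39.72573471069336)
0.024 6044 [ 0.53565124 -0.29710431  0.02880832] ((536.151123046875, -299.4891357421875), 28.160789489746094)
0.045 253 [ 0.53701735 -0.29860921  0.06390017] ((536.8861694335938, -298.78839111328125), 7.499660491943359)
```

View pics/w11.png

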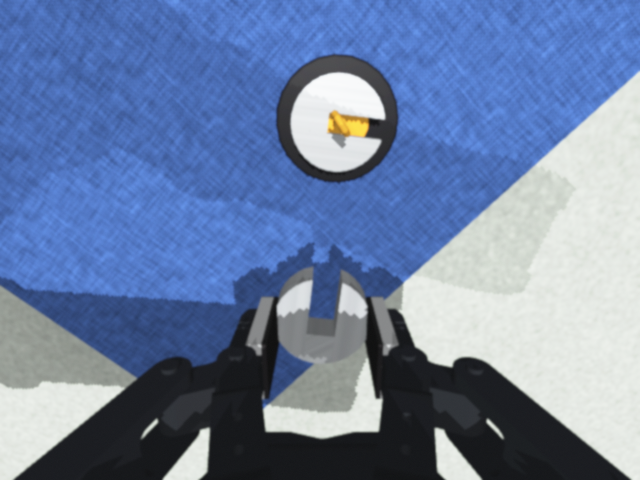

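Large disc seated with slot crosswise to the held one at (323,300). Descending and inserting.

```bash
python3 -m crank '[[[0,0,3],[0,0,0]],[[0,0,3],[0,0,0]],[[0,0,2],[0,0,0]],[[0,0,0],[0,0,0]],[[0,0,0],[0,0,0]]]' |head -4
python3 - <<'E'
from h import *
plan(536.2,-299.5,40.2,43.4,360)
E
```

```text
clock: 15.95
tcp_pos: [0.4761, -0.3436, 0.0411]
orientation: [-2.916, -1.166, 0.0]
contact_force: [-0.4, 0.7, -1.4]
t 15.95 tcp [ 476.1 -343.6   41.1] head 43.59 q1,q7 [-0.04  0.36] turn [-0.001 -0.     0.003] shift cm [7.4  0.92 0.09]
```

```bash
python3 -m crank '[[[1.5,0.19,0.05],[0,0,0]],[[1.5,0.19,0],[0,0,0]],[[1.2,0.15,0],[0,0,0]],[[0,0,0],[0,0,0]]]' |head -4
python3 -m crank '[[[1.2,0.14,0],[0,0,0]],[[1.1,0.13,0],[0,0,0]],[[0.8,0.1,0],[0,0,0]],[[0,0,0],[0,0,0]],[[0,0,0],[0,0,0]]]' |head -4
python3 - <<'E'
from h import *
plan(536.2,-299.5,36,43.4,360)
E
```

```text
clock: 16.35
tcp_pos: [0.513, -0.3172, 0.0405]
orientation: [-2.915, -1.172, -0.003]
contact_force: [0.1, 0.8, -1.8]
clock: 16.85
tcp_pos: [0.5346, -0.3011, 0.0402]
orientation: [2.917, 1.165, -0.001]
contact_force: [0.0, -0.8, -2.2]
t 16.85 tcp [ 534.6 -301.1   40.2] head 43.54 q1,q7 [-0.13  0.24] turn [-0.     0.     0.003] shift cm [ 0.23 -0.01  0.42]
```

```bash
python3 -m crank '[[[0.2,0,0],[0,0,0]],[[0,0,0.3],[0,0,0]],[[0,0,0],[0,0,0]]]' |head -4
python3 -m crank '[[[0,0,0.1],[0,0,0]],[[0,0,0],[0,0,0]]]' |head -4
python3 -m crank '[[[0,0,0.1],[0,0,0]],[[0,0,0],[0,0,0]]]' |head -4
```

```text
clock: 17.15
tcp_pos: [0.5358, -0.2997, 0.0369]
orientation: [-2.917, -1.164, 0.001]
contact_force: [-0.7, 0.2, -1.5]
clock: 17.35
tcp_pos: [0.536, -0.2999, 0.0363]
orientation: [-2.918, -1.164, 0.0]
contact_force: [-0.3, -0.4, -1.8]
clock: 17.55
tcp_pos: [0.5361, -0.2999, 0.0361]
orientation: [-2.917, -1.164, -0.001]
contact_force: [-2.9, 1.9, 7.6]
```

Contact. Releasing and checking.

```bash
python3 -m crank '[[[0,0,0],[0,0,0]],[[0,0,0],[0,0,0]],[[0,0,0],[0,0,0]],[[0,0,0],[0,0,0]]]' 6.5
python3 -m crank '[[[0,0,-2],[0,0,0]],[[0,0,-4],[0,0,0]],[[0,0,-4],[0,0,0]],[[-3,0,-3],[0,0,0]],[[-4,0,0],[0,0,0]]]' |head -2
python3 - <<'E'
from h import *
im,d,W=cloud('wrist'); d=np.hypot(W[...,0]-.5368,W[...,1]+.2988)
for a,b in ((.024,.033),(.039,.048)):
  p=W[(d<.05)&(W[...,2]>a)&(W[...,2]<b)]; print(p.mean(0),cv2.minEnclosingCircle((p[:,:2]*1e3).astype(np.float32)))
save(im,'w12')
plan(588.8,-105.8,130,23.8)
E
```

```text
clock: 17.95
tcp_pos: [0.5362, -0.2997, 0.0352]
orientation: [2.918, 1.165, -0.0]
contact_force: [0.3, 0.4, -0.4]
grip_width: 0.0652
gripper_force: 0.0
clock: 18.45
tcp_pos: [0.4886, -0.3488, 0.1691]
[ 0.53816218 -0.29570753  0.02875232] ((536.1224975585938, -299.3397521972656), 28.096254348754883)
[ 0.53453096 -0.30026741  0.04277038] ((535.978759765625, -299.25677490234375), 20.027061462402344)
t 18.5 tcp [ 479.7 -354.8  168.3] head 43.15 q1,q7 [-0.14  0.24] turn [0.005 0.002 0.338] shift cm [ 20.03 -18.38   3.83]
```

View pics/w12.png

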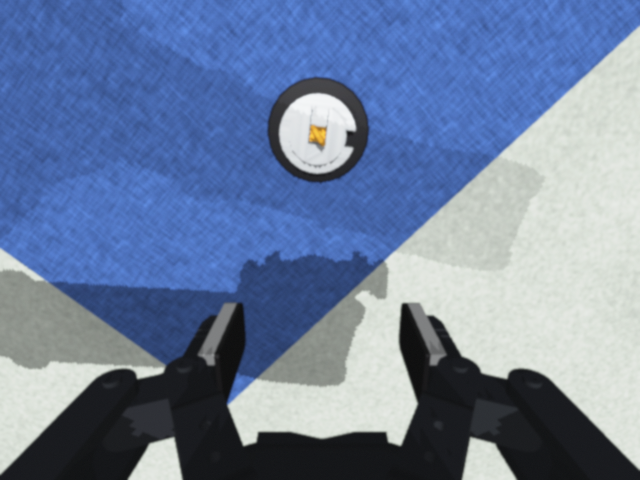

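Both discs seated flat, slots crossed, at (318,132). On to the heatsink.

```bash
python3 -m crank '[[[0,0,0],[0,0,0.113]],[[0,0,0],[0,0,0.113]],[[0,0,0],[0,0,0.113]],[[4,-3.7,0],[0,0,0]],[[4,-3.7,0],[0,0,0]]]' 6.0 |head -2
python3 -m crank '[[[4,-3.7,0],[0,0,0]],[[4,-3.7,0],[0,0,0]],[[4,-3.6,3],[0,0,0]],[[0,0,1],[0,0,0]],[[0,0,0],[0,0,0]]]' |head -2
python3 - <<'E'
from h import *
im,d,W=cloud('wrist')
rect(W,(588,-105),28,.026,.04)
plan(588.8,-105.8,8,23.8)
E
```

```text
clock: 19.0
tcp_pos: [0.5242, -0.2564, 0.1653]
clock: 19.5
tcp_pos: [0.5808, -0.1223, 0.129]
rect [ 588.8 -105.7] [44.6 35.8] 24.4 1532 z [28.7 30.7 31.9]
t 19.55 tcp [ 580.7 -124.4  130.3] head 24.09 q1,q7 [-0.6 -0.4] turn [-0.     0.002  0.005] shift cm [ 1.49 -1.38 12.23]
```

```bash
python3 -m crank '[[[1.49,-1.38,1],[0,0,0]],[[0,0,2],[0,0,0]],[[0,0,2],[0,0,0]],[[0,0,0],[0,0,0]],[[0,0,0],[0,0,0]]]' |head -2
python3 - <<'E'
from h import *
plan(588.8,-105.8,8,24)
E
```

```text
clock: 20.05
tcp_pos: [0.5896, -0.1064, 0.0816]
t 20.05 tcp [ 589.6 -106.4   81.6] head 24.0 q1,q7 [-0.58 -0.38] turn [ 0. -0.  0.] shift cm [-0.05 -0.09  7.36]
```

```bash
python3 -m crank '[[[-0.05,-0.09,3],[0,0,0]],[[0,0,3],[0,0,0]],[[0,0,1.3],[0,0,0]],[[0,0,0],[0,0,0]],[[0,0,0],[0,0,0]]]' |head -4
python3 -m crank '[[[0,0,0],[0,0,0]],[[0,0,0],[0,0,0]],[[0,0,0],[0,0,0]],[[0,0,0],[0,0,0]],[[0,0,0],[0,0,0]]]' 2.8 40
python3 -m crank '[[[0,0,-2],[0,0,0]],[[0,0,-4],[0,0,0]],[[0,0,-4],[0,0,0]],[[0,0,0],[0,0,0]],[[0,0,0],[0,0,0]]]' 
python3 - <<'E'
from h import *
im,d,W=cloud('wrist');save(im,'w13')
h=np.radians(22.6); t=np.array([548.7,309.8])
print(t+np.array([np.cos(h),np.sin(h)])*-32, t+np.array([np.cos(h),np.sin(h)])*46)
plan(519.2,297.5,130,22.6)
E
```

```text
clock: 20.55
tcp_pos: [0.5896, -0.1055, 0.0093]
orientation: [3.072, 0.655, 0.002]
contact_force: [-0.9, -0.1, -0.0]
clock: 21.05
tcp_pos: [0.5899, -0.1051, 0.0095]
orientation: [3.072, 0.656, 0.004]
contact_force: [-1.4, -0.5, 6.2]
grip_width: 0.0348
gripper_force: 41.0
clock: 21.55
tcp_pos: [0.5894, -0.1045, 0.1089]
orientation: [-3.072, -0.657, -0.003]
contact_force: [0.0, 0.1, -1.1]
grip_width: 0.0353
gripper_force: 40.2
[519.15727305 297.50254967] [591.16766999 327.47758484]
t 21.6 tcp [ 588.6 -104.2  107.7] head 24.13 q1,q7 [-0.61 -0.41] turn [-0.001 -0.     0.027] shift cm [  9.03 -39.75  -2.23]
```

View pics/w13.png

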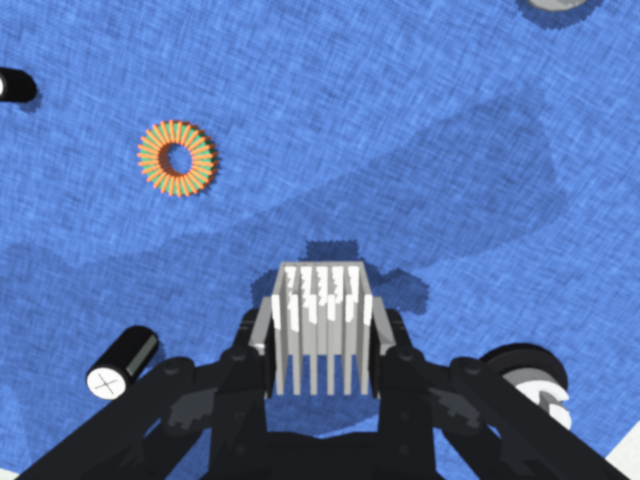

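Heatsink held level. Carry to the tray.

```bash
python3 -m crank '[[[0.9,-3,-1],[0,0,0.027]],[[0.9,-4,-1],[0,0,0]],[[0.9,-4,0],[0,0,0]],[[0.9,-4,0],[0,0,0]],[[0.9,-4,0],[0,0,0]]]' |head -2
python3 -m crank '[[[0.9,-4,0],[0,0,0]],[[0.9,-4,0],[0,0,0]],[[0.9,-4,0],[0,0,0]],[[0.9,-4,0],[0,0,0]],[[0.9,-4,0],[0,0,0]]]' |head -2
python3 -m crank '[[[0,0,0],[0,0,0]],[[0,0,0],[0,0,0]]]' |head -2
python3 - <<'E'
from h import *
im,d,W=cloud('wrist');save(im,'w14')
plan(519.2,297.5,15,22.6)
E
```

```text
clock: 22.1
tcp_pos: [0.5552, 0.0895, 0.1266]
clock: 22.6
tcp_pos: [0.5199, 0.2913, 0.1264]
clock: 22.8
tcp_pos: [0.5203, 0.2906, 0.1264]
t 22.85 tcp [520.8 289.  126.8] head 22.56 q1,q7 [-1.35 -1.08] turn [ 0.001  0.002 -0.001] shift cm [ 0.18 -0.84 11.18]
```

View pics/w14.png

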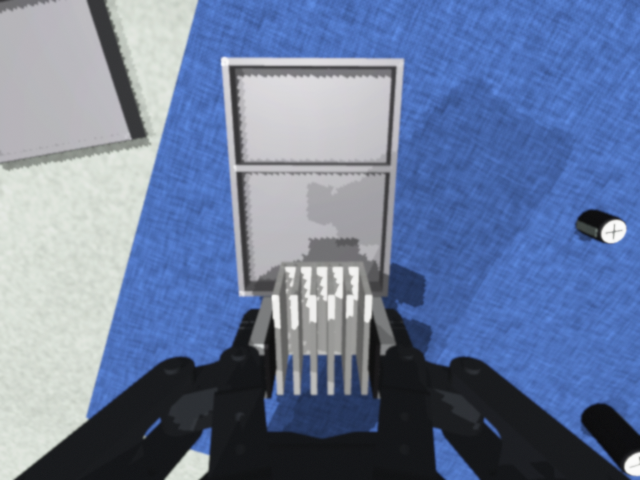

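```bash
python3 -m crank '[[[0.1,-0.8,0],[0,0,0]],[[0,0,4],[0,0,0]],[[0,0,4],[0,0,0]],[[0,0,2],[0,0,0]],[[0,0,0],[0,0,0]]]' |head -4
python3 -m crank '[[[0,0,0],[0,0,0]],[[0,0,0.5],[0,0,0]],[[0,0,0],[0,0,0]],[[0,0,0],[0,0,0]]]' |head -4
python3 - <<'E'
from h import *
plan(519.2,297.5,13.5,22.6)
E
```

```text
clock: 23.35
tcp_pos: [0.5175, 0.296, 0.0253]
orientation: [3.08, 0.611, -0.008]
contact_force: [-0.3, 0.6, 0.1]
clock: 23.75
tcp_pos: [0.5197, 0.2979, 0.0237]
orientation: [-3.08, -0.614, -0.001]
contact_force: [-0.1, 0.6, -0.8]
t 23.75 tcp [519.7 297.9  23.7] head 22.56 q1,q7 [-1.27 -0.99] turn [-0.    -0.001 -0.001] shift cm [-0.06  0.02  1.02]
```

```bash
python3 -m crank '[[[0,0,0.5],[0,0,0]],[[0,0,0.3],[0,0,0]],[[0,0,0],[0,0,0]],[[0,0,0],[0,0,0]]]' |head -4
python3 -m crank '[[[0,0,0.1],[0,0,0]],[[0,0,0],[0,0,0]]]' |head -4
python3 -m crank '[[[0,0,0.1],[0,0,0]],[[0,0,0],[0,0,0]]]' |head -4
```

```text
clock: 24.15
tcp_pos: [0.5192, 0.2976, 0.0148]
orientation: [3.081, 0.614, -0.0]
contact_force: [0.4, 0.1, -0.8]
clock: 24.35
tcp_pos: [0.5193, 0.2976, 0.0139]
orientation: [3.081, 0.615, -0.0]
contact_force: [0.2, 0.2, -0.1]
clock: 24.55
tcp_pos: [0.5194, 0.2976, 0.0135]
orientation: [-3.08, -0.614, -0.0]
contact_force: [-1.9, -0.5, 5.7]
```

```bash
python3 -m crank '[[[0,0,0],[0,0,0]],[[0,0,0],[0,0,0]],[[0,0,0],[0,0,0]],[[0,0,0],[0,0,0]]]' 5.2
python3 -m crank '[[[0,0,-1],[0,0,0]],[[0,0,-3],[0,0,0]],[[0,0,-4],[0,0,0]],[[0,0,-4],[0,0,0]],[[0,0,0],[0,0,0]]]' |head -2
python3 - <<'E'
from h import *
plan(451.9,-8.2,110,22.6)
E
```

```text
clock: 24.95
tcp_pos: [0.5193, 0.2976, 0.0129]
orientation: [3.081, 0.615, -0.0]
contact_force: [0.8, 0.7, 0.0]
grip_width: 0.0519
gripper_force: 0.0
clock: 25.45
tcp_pos: [0.5226, 0.298, 0.1386]
t 25.45 tcp [522.6 298.  138.6] head 22.52 q1,q7 [-1.36 -1.1 ] turn [-0.001 -0.008 -0.001] shift cm [-18.29  25.56   2.86]
```

```bash
python3 -m crank '[[[-2.6,3.6,0],[0,0,0]],[[-2.6,3.6,0],[0,0,0]],[[-2.6,3.6,0],[0,0,0]],[[-2.6,3.6,0],[0,0,0]],[[-2.6,3.7,0],[0,0,0]]]' |head -2
python3 -m crank '[[[-2.6,3.7,0],[0,0,0]],[[-2.6,3.7,0],[0,0,0]],[[0,0,1],[0,0,0]],[[0,0,0],[0,0,0]],[[0,0,0],[0,0,0]]]' |head -2
python3 - <<'E'
from h import *
im,d,W=cloud('wrist');save(im,'w15')
rect(W,(452,-8),25,.042,.06)
rect(W,(519,297.5),28,.026,.05)
plan(451.9,-8.2,20,22.6)
E
```

```text
clock: 25.95
tcp_pos: [0.4679, 0.0791, 0.133]
clock: 26.45
tcp_pos: [0.4493, -0.0068, 0.1229]
rect [452.7  -9.2] [29.  29.6] 72.6 1705 z [45.6 48.4 49.6]Traceback (most recent call last):
  File "<stdin>", line 4, in <module>
  File "h.py", line 38, in rect
    (a,b,g)=cv2.minAreaRect((p[:,:2]*1e3).astype(np.float32)); print('rect',np.round(a,1),np.round(b,1),round(g,1),len(p),'z',np.round(np.percentile(p[:,2],[5,50,95])*1e3,1))
                                                                                                                                       ~~~~~~~~~~~~~^^^^^^^^^^^^^^^^^^
    return _quantile_unchecked(
        a, q, axis, out, overwrite_input, method, keepdims, weights)
    return _ureduce(a,
                    func=_quantile_ureduce_func,
    ...<5 lines>...
                    overwrite_input=overwrite_input,
                    method=method)
    r = func(a, **kwargs)
    result = _quantile(arr,
                       quantiles=q,
    ...<2 lines>...
                       out=out,
                       weights=wgt)
    slices_having_nans = np.isnan(arr[-1, ...])
                                  ~~~^^^^^^^^^
IndexError: index -1 is out of bounds for axis 0 with size 0
```

```bash
python3 - <<'E'
from h import *
plan(452.5,-8.9,18,22.6)
E
```

```text
t 26.5 tcp [449.5  -6.6 123. ] head 22.67 q1,q7 [-1.02 -0.59] turn [-0.     0.     0.001] shift cm [ 0.19  0.33 10.5 ]
```

```bash
python3 -m crank '[[[0.2,0.3,2],[0,0,0]],[[0,0,3],[0,0,0]],[[0,0,3],[0,0,0]],[[0,0,2],[0,0,0]],[[0,0,0.5],[0,0,0]]]' |head -4
python3 -m crank '[[[0,0,0],[0,0,0]],[[0,0,0],[0,0,0]],[[0,0,0],[0,0,0]],[[0,0,0],[0,0,0]],[[0,0,0],[0,0,0]]]' 2.4 30
python3 -m crank '[[[0,0,-2],[0,0,0]],[[0,0,-4],[0,0,0]],[[0,0,-4],[0,0,0]],[[0,0,0],[0,0,0]],[[0,0,0],[0,0,0]]]' 
python3 - <<'E'
from h import *
plan(591.2,327.5,130,22.6)
E
```

```text
clock: 27.0
tcp_pos: [0.4514, -0.0086, 0.0163]
orientation: [-3.08, -0.618, 0.005]
contact_force: [-0.4, 0.0, 1.2]
clock: 27.5
tcp_pos: [0.4526, -0.0094, 0.0185]
orientation: [-3.081, -0.615, -0.002]
contact_force: [-1.4, -0.2, 4.9]
grip_width: 0.0292
gripper_force: 29.9
clock: 28.0
tcp_pos: [0.4525, -0.0091, 0.1185]
orientation: [-3.08, -0.616, -0.003]
contact_force: [-1.2, -0.1, -1.1]
grip_width: 0.029
gripper_force: 29.8
t 28.0 tcp [452.5  -9.1 118.5] head 22.61 q1,q7 [-1.   -0.59] turn [-0.    -0.002  0.   ] shift cm [ 25.75 -25.74  -1.15]
```

```bash
python3 -m crank '[[[3,-3,-1],[0,0,0]],[[3.2,-3.2,0],[0,0,0]],[[3.2,-3.2,0],[0,0,0]],[[3.2,-3.2,0],[0,0,0]],[[3.2,-3.2,0],[0,0,0]]]' |head -2
python3 -m crank '[[[3.2,-3.2,0],[0,0,0]],[[3.2,-3.2,0],[0,0,0]],[[3.2,-3.2,0],[0,0,0]],[[0,0,0],[0,0,0]],[[0,0,0],[0,0,0]]]' |head -2
python3 - <<'E'
from h import *
im,d,W=cloud('wrist');save(im,'w16')
plan(591.2,327.5,35,22.6)
z0=monitor.get_obs()['tcp_pos']
rect(W,z0[:2]*1e3,30,z0[2]+.02,z0[2]+.04)
E
```

```text
clock: 28.5
tcp_pos: [0.5368, 0.1985, 0.1263]
clock: 29.0
tcp_pos: [0.5884, 0.3226, 0.1257]
t 29.05 tcp [588.5 320.9 126.3] head 22.5 q1,q7 [-1.23 -1.12] turn [ 0.001  0.003 -0.002] shift cm [ 0.51 -0.51  9.13]
rect [589.6 320.7] [30.3 58. ] 28.1 8135 z [148.3 155.6 162.9]
```

View pics/w16.png

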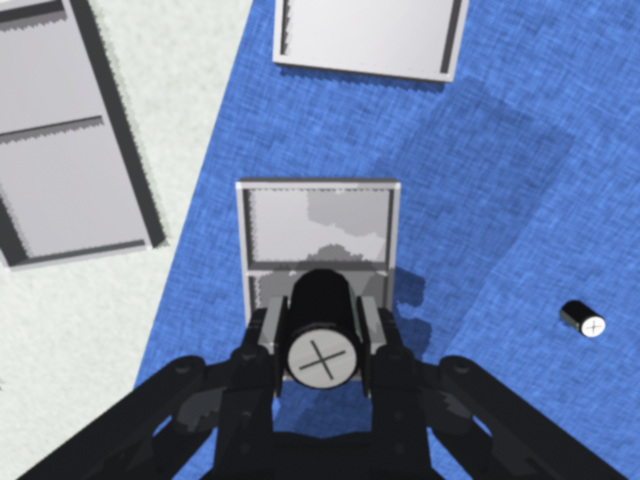

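Cap upright in grip; tray's narrow bay (320,222) lies beneath the TCP at this height. Lowering.

```bash
python3 -m crank '[[[0.5,-0.5,0],[0,0,0]],[[0,0,3],[0,0,0]],[[0,0,3],[0,0,0]],[[0,0,2],[0,0,0]],[[0,0,0],[0,0,0]]]' |head -2
python3 -m crank '[[[0,0,0],[0,0,0]],[[0,0,0],[0,0,0]]]' |head -2
python3 - <<'E'
from h import *
plan(591.2,327.5,23.5,22.6)
E
```

```text
clock: 29.55
tcp_pos: [0.5899, 0.3277, 0.0451]
clock: 29.75
tcp_pos: [0.593, 0.3288, 0.0496]
t 29.75 tcp [593.  328.8  49.6] head 22.53 q1,q7 [-1.19 -1.08] turn [-0.    -0.002 -0.001] shift cm [-0.22  0.05  2.61]
```

```bash
python3 -m crank '[[[-0.1,0,1],[0,0,0]],[[0,0,1],[0,0,0]],[[0,0,0.4],[0,0,0]],[[0,0,0],[0,0,0]],[[0,0,0],[0,0,0]]]' |head -4
python3 -m crank '[[[0,0,0.15],[0,0,0]],[[0,0,0],[0,0,0]]]' |head -4
python3 -m crank '[[[0,0,0.1],[0,0,0]],[[0,0,0],[0,0,0]]]' |head -4
```

```text
clock: 30.25
tcp_pos: [0.5909, 0.3284, 0.0237]
orientation: [3.081, 0.614, -0.0]
contact_force: [0.3, 0.6, -0.2]
clock: 30.45
tcp_pos: [0.5912, 0.3285, 0.0226]
orientation: [-3.081, -0.614, -0.001]
contact_force: [0.1, -1.0, 1.2]
clock: 30.65
tcp_pos: [0.5913, 0.3285, 0.0226]
orientation: [-3.08, -0.614, -0.001]
contact_force: [-2.7, 0.2, 7.7]
```

Seated on the floor. Release, rise, back off and verify with the cameras' numbers.

```bash
python3 -m crank '[[[0,0,0],[0,0,0]],[[0,0,0],[0,0,0]],[[0,0,0],[0,0,0]],[[0,0,0],[0,0,0]]]' 5.0
python3 -m crank '[[[0,0,-1],[0,0,0]],[[0,0,-3],[0,0,0]],[[0,0,-4],[0,0,0]],[[0,0,-4],[0,0,0]],[[0,0,-4],[0,0,0]]]' |head -2
python3 -m crank '[[[-2,0,0],[0,0,0]],[[-4,0,0],[0,0,0]],[[-3,0,0],[0,0,0]],[[0,0,0],[0,0,0]],[[0,0,0],[0,0,0]]]' |head -4
python3 - <<'E'
from h import *
im,d,W=cloud('wrist'); save(im,'w17')
rect(W,(591,328),25,.044,.07); rect(W,(519,297.5),32,.027,.045); rect(W,(549,310),110,.017,.025)
im,d,S=cloud('top'); D=np.hypot(S[...,0]-.537,S[...,1]+.295)
p=S[(D<.03)&(S[...,2]>.036)&(S[...,2]<.05)]; print(p.mean(0),len(p))
for c in((602,111),(602,5)): rect(S,c,35,.012,.04)
E
```

```text
clock: 31.05
tcp_pos: [0.5908, 0.3285, 0.0212]
orientation: [3.081, 0.615, -0.0]
contact_force: [-0.1, 0.7, 0.2]
grip_width: 0.0498
gripper_force: 0.0
clock: 31.55
tcp_pos: [0.5909, 0.3281, 0.1837]
clock: 32.05
tcp_pos: [0.5077, 0.2943, 0.1822]
orientation: [-3.08, -0.614, -0.001]
contact_force: [0.5, -0.2, 0.7]
rect [590.8 328.7] [29.2 29. ] 8.1 1513 z [50.7 52.4 53.9]
rect [518.1 297.4] [44.6 36.1] 22.7 1055 z [32.4 34.8 35.9]
rect [549.3 309.7] [159.7 110.3] 22.5 4828 z [18.2 20.7 22. ]
[ 0.53418719 -0.29610422  0.04162045] 122
rect [601.3 110.8] [17.8 17.2] 34.7 43 z [16.7 24.7 31.3]
rect [602.8   4.8] [44.5 43. ] 0.2 118 z [12.3 15.5 20.7]
```

View pics/w17.png

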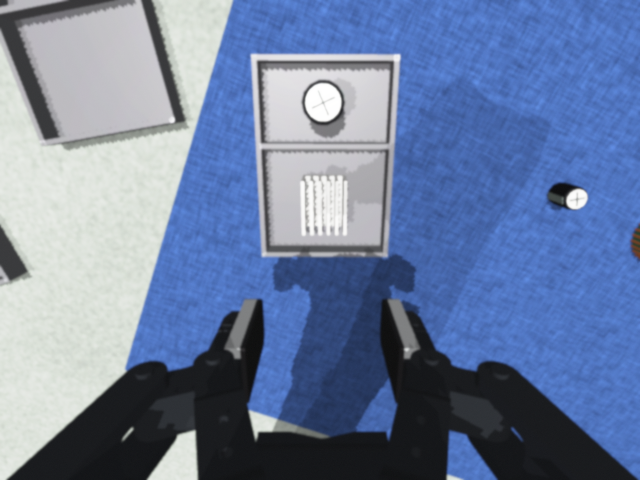

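Heatsink at (325,207) in the wide bay, capacitor at (323,102) in the narrow bay, all released.

```bash
python3 -c "
from bench import r
print(r.hand_in())"
```

```text
the job is handed in; nothing more can be done
None
```

Job handed in at about 32 s: in the last camera checks both discs are on the hanger with slots crossed, heatsink and large capacitor are upright in their bays, and the coil and small capacitor have not moved; no verdict came back, and I viewed 18 pictures, over the limit of 14.

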